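Roll down the yellow sign sheet

ROBOT

A 7-joint arm with a two-finger parallel gripper is mounted at the origin on the work surface. World frame = base frame: x ahead of the robot, y to its left, z up, the work surface at z = 0. Lengths are in m, angles in rad, forces in N, time in s.
With the tool pointing down it reaches from about 0.4 to 0.85 m from the base axis. Payload 4.4 kg.
Tool frame: the origin (TCP) lies at the very end of the fingers, on their centre line; the grasp point (between the pads) lies 19 mm behind it; z points along the fingers, x is the direction in which the jaws open and shut, and the axes are right-handed (so a half turn about z gives the same grasp; the last joint's range is limited). The gripper opens to 94 mm and grips with 3 to 60 N. Pads are 16 mm wide; open, the fingers measure 119 mm over their backs; the gripper's body (75 mm by 177 mm) begins 78 mm behind the grasp point.
Start: joints at [-1.27, 0.628, 0.038, 1.517, -0.027, 0.996, -0.02], TCP at [0.233, 0.607, 0.185] pointing down, gripper open.
Joint ranges: [-3.06, 3.06], [-0.37, 2.12], [-1.25, 1.32], [0.18, 2.47], [-1.1, 4.24], [0.23, 1.98], [-2.94, 2.94]. Speed limits (rad/s): [2.57, 2.57, 3.14, 3.14, 3.14, 3.14, 3.14].

INTERFACE

Orientations are given as a unit quaternion [x, y, z, w].
In Python, from cell import robot, vision, spotter gives the robot as it stands.
- The arm moves only by the tool arm_command, never from a script. Its argument "targets" is a list of rows, each a list of 7 numbers: the shift along the tool's x, y, z in mm, then the turn, a rotation vector about the tool's x, y, z in rad, then the gripper's target within -1 to 1 (fully open at 1, half-way at 0, shut at -1). A call has 1 to 12 rows; each row shifts and turns the commanded pose from where the row before left it, along the tool's axes as they then stand; what a row does not reach is not made up. A row lasts 1/8 s, in which the tool goes at most 62.5 mm and 10.7 degrees, less where a joint would pass 70% of its speed; a pose out of reach is approached as far as the arm can. A call with a gripper value outside its range is refused whole. The fingers move at their own pace and stop on an object; the grip force is fixed at half the most. Time passes only in rows, so rows that do not move let the fingers close. It gives the time, the measured TCP pose, the force and the opening at its end, in the units of the state.
- robot.state(): the state, without advancing time (a new reading comes with each control period).
- vision.grab_frame(name): name is "scene" or "top" or "wrist"; returns a dict with "frame" (400x640x3 uint8, blue, green, red), "camera_matrix" (3x3 intrinsics, pixels), "D" ([k1, k2, p1, p2, k3] as OpenCV has them; the pictures are not rectified), "extrinsics" (4x4, takes a point from camera to world coordinates). Camera axes: x right, y down, z forward; pixel columns grow to the right and rows downward; lengths in m; the calibration is good to about 2 mm. A picture is of the moment at which its call begins. There is no depth.
- robot.sign_off(): hands the job in, once; it reports no verdict.
Trained networks look in the newest picture that a camera, given by its name, has taken for a name from the list of things; names that differ only in an ending like _2 or _b are one class to them, and where a whole thing is asked for, a point or a joint stands for the part that bears it (a point fixed in the world has none). Each returns a list of dicts, best first, with "conf" (0 to 1); they miss things now and then, are a little off and sometimes report something else, mostly with a low value. They report only what shows in the picture. A call takes as long as a camera call. They do not tell look-alikes from the thing itself.
- spotter.look_for(camera, name): "xyz" ([x, y, z] in m, in world coordinates, good to about 4 mm: the middle of the surface that is visible of it).
- spotter.outline_of(camera, name): "pixels" (400x640 bool, what is visible of it).
- spotter.mark_of(camera, name): "xyz" ([x, y, z] in m, in world coordinates, good to about 4 mm: a listed point, or the origin of a listed thing).
The state is a dict: "time": time; "q": joint angles; "qd": joint speeds; "joint_torque": joint torques, N m; "ee_pos": TCP position; "orientation": TCP orientation; "contact_force": force on the tool from outside, world axes, zero at the start; "moment": the same for the moment, N m; "finger_gap": finger opening in m.
Only numpy, scipy, OpenCV 4.12 (cv2) and the standard library are available. Lean on these libraries where they do the work, as an engineer would, in place of code of your own. Each camera call takes 0.05 s, during which the arm holds its last target.

TASK

The yellow sign sheet on its sprung press board needs bonding down: pick up the blue-handled roller, set it lengthwise on the yellow sheet close to the black clip, and roll it along the middle of the sheet to the free end, pressing down firmly and steadily all the way (about 10 N, never more than 40 N). Then lower the roller onto the middle of the green mat, standing on its wheels, before letting go of it. Leave the red sheet alone.

Things in the scene. Friction and masses are not known exactly. Their poses are not given: they have to be found in the camera images.
- roller: Twin-wheel hand roller, 0.35 kg, 90 mm high. Origin: centre of its underside (wheel bottoms); x = rolling direction (both ways alike), y along the axles. Black wheels 30 mm dia., 50 wide, axles at x = -22 and 22. Steel frame 66 (x) by 62 (y), top 42 mm up. On it a blue grip block 70 (x) by 22 (y), from 42 to 90 mm up: grasp it about 68 mm up, fingers closing along y.
- yellow_sheet: Yellow sheet 240 (x) by 74 mm, on a sprung platen; origin on its top face at mid-length, 42 mm above the table; x runs from the clipped end to the free end (edge at x = 123). Black clip, 8 mm high, at x = -125 to -109: the roller's centre can start from x = -70. The platen sinks level: yields at 1.6 N, then 1.5 N per mm (10 N at 6 mm), stop at 14 mm. Its board is fixed to the table.
- red_sheet: Red sheet on a second press board, same sizes and axes as the yellow one: a finished job, to be left alone. The two boards may stand in either place.
- mat: Flat green mat fixed on the table, 140 mm (x) by 120 mm (y), 5 mm thick; origin: centre of its underside, so its top is 5 mm above the table. The roller is parked on it.
Things that resemble listed ones, but are neither listed nor needed, are in the scene too. Leave any purple or turquoise look-alike of the roller alone.

How it is judged:
On the way, in this order (a step that is already met when the one before it is completed fails the run):
1. the roller, lengthwise along the yellow sheet (within 0.2 rad) and within 18 mm of its centre line, presses it with more than 4 N, close to the clip (roller centre at sheet x below -40 mm) (contact force between roller and yellow_sheet above 4 N and x of roller in the frame of yellow_sheet below -0.04 m and y of roller in the frame of yellow_sheet between -0.018 and 0.018 m and angle between the x axis of roller and the x axis of yellow_sheet, either way round below 0.2 rad), for 0.2 s.
2. the roller, lengthwise along the yellow sheet (within 0.2 rad) and within 18 mm of its centre line, presses it with more than 4 N, between x = -40 and -10 mm (contact force between roller and yellow_sheet above 4 N and x of roller in the frame of yellow_sheet between -0.04 and -0.01 m and y of roller in the frame of yellow_sheet between -0.018 and 0.018 m and angle between the x axis of roller and the x axis of yellow_sheet, either way round below 0.2 rad), for 0.1 s.
3. the roller, lengthwise along the yellow sheet (within 0.2 rad) and within 18 mm of its centre line, presses it with more than 4 N, between x = -10 and 25 mm (contact force between roller and yellow_sheet above 4 N and x of roller in the frame of yellow_sheet between -0.01 and 0.025 m and y of roller in the frame of yellow_sheet between -0.018 and 0.018 m and angle between the x axis of roller and the x axis of yellow_sheet, either way round below 0.2 rad), for 0.1 s.
4. the roller, lengthwise along the yellow sheet (within 0.2 rad) and within 18 mm of its centre line, presses it with more than 4 N, between x = 25 and 60 mm (contact force between roller and yellow_sheet above 4 N and x of roller in the frame of yellow_sheet between 0.025 and 0.06 m and y of roller in the frame of yellow_sheet between -0.018 and 0.018 m and angle between the x axis of roller and the x axis of yellow_sheet, either way round below 0.2 rad), for 0.1 s.
5. the roller, lengthwise along the yellow sheet (within 0.2 rad) and within 18 mm of its centre line, presses it with more than 4 N, at the free end (x above 60 mm) (contact force between roller and yellow_sheet above 4 N and x of roller in the frame of yellow_sheet above 0.06 m and y of roller in the frame of yellow_sheet between -0.018 and 0.018 m and angle between the x axis of roller and the x axis of yellow_sheet, either way round below 0.2 rad), for 0.1 s.
6. the roller, still held, is lowered to within 20 mm of the mat's top, within 40 mm of its centre (horizontal distance between roller and mat below 0.04 m and z of roller in the frame of mat below 0.025 m and contact force between the fingers and roller above 0.5 N), for 0.1 s.
At the end, for the whole second after the job is handed in: The roller stands released and at rest on its wheels on the green mat, upright within 0.15 rad, its centre within 40 mm of the mat's centre (horizontal distance between roller and mat below 0.04 m and z of roller in the frame of mat between 0 and 0.012 m and angle between roller's own z axis and vertical below 0.15 rad and linear speed of roller below 0.02 m/s and contact force between the fingers and roller below 0.1 N); the robot touches nothing.
It fails at once if the red sheet is touched (more than 2 N) (contact force between red_sheet and anything else above 2 N).
It fails at once if the roller is pressed on the yellow sheet with more than 40 N (contact force between roller and yellow_sheet above 40 N).
It also fails if it takes over 61 s, if anything falls off the work surface, if the arm or the gripper's body presses on something with over 40 N, if the wrist force passes 120 N, or if a joint passes its speed limit or range.

## Working session

There is one attempt and no reset: what is moved stays moved. The work goes in short steps, Python scripts to look and compute and a tool call to move; the robot and the scene stay as the last step left them, time stands still between calls to the robot, and variables do not carry over. Pictures are saved under pics/ and viewed, and the job is handed in when it is done.

Besides the shell and the picture viewer there is one more tool, called after "Call:" in YAML: its name, and indented under it one key for each argument. arm_command: Moves the arm, as the interface text tells. Its arguments: {"type":"object","properties":{"targets":{"type":"array","items":{"type":"array","items":{"type":"number"}}}},"required":["targets"]}

```bash
mkdir -p pics; ls; python3 - <<'E'
from cell import robot, vision, spotter
import cv2,numpy as np
s=robot.state();print(s['time'],s['ee_pos'],s['orientation'],s['contact_force'],s['finger_gap'])
for c in ['scene','top']:
    f=vision.grab_frame(c);cv2.imwrite(f'pics/{c}0.png',f['frame']);print(c,f['camera_matrix'].tolist(),f['D'],np.round(f['extrinsics'],3).tolist())
for n in ['roller','yellow_sheet','red_sheet','mat']:
    for c in ['top','scene']:
        print(n,c,[(np.round(d['xyz'],3).tolist(),round(d['conf'],2)) for d in spotter.mark_of(c,n)])
E
```

```text
pics
0.0 [0.23283697 0.60609817 0.18457037] [ 8.24209366e-01  5.66284396e-01 -7.77995289e-04  5.47106789e-04] [-0.01436664  0.98242729  0.92100095] 0.09397645468842838
scene [[436.40899118974494, 0.0, 323.26131616845265], [0.0, 436.40899118974494, 198.8274360553298], [0.0, 0.0, 1.0]] [-0.08832046  0.          0.          0.          0.        ] [[0.517, 0.553, -0.653, 1.229], [0.856, -0.317, 0.409, -0.53], [0.019, -0.77, -0.638, 0.738], [0.0, 0.0, 0.0, 1.0]]
top [[511.94275395215, 0.0, 317.36161988617374], [0.0, 511.94275395215, 191.5678001502403], [0.0, 0.0, 1.0]] [-0.15356656  0.          0.          0.          0.        ] [[0.007, -0.983, 0.181, 0.356], [-1.0, -0.012, -0.023, -0.079], [0.025, -0.181, -0.983, 1.174], [0.0, 0.0, 0.0, 1.0]]
roller top [([0.615, -0.274, 0.001], 0.86), ([0.692, -0.143, 0.001], 0.6), ([0.613, -0.385, 0.002], 0.59)]
roller scene [([0.692, -0.15, 0.0], 0.98), ([0.613, -0.27, 0.003], 0.91), ([0.616, -0.39, -0.004], 0.75)]
yellow_sheet top [([0.519, 0.173, 0.042], 0.96)]
yellow_sheet scene [([0.522, 0.172, 0.044], 0.69)]
red_sheet top [([0.515, -0.047, 0.038], 0.83)]
red_sheet scene [([0.518, -0.045, 0.046], 0.62)]
mat top [([0.413, -0.251, -0.001], 0.74)]
mat scene [([0.411, -0.254, -0.002], 0.74)]
```

View pics/top0.png

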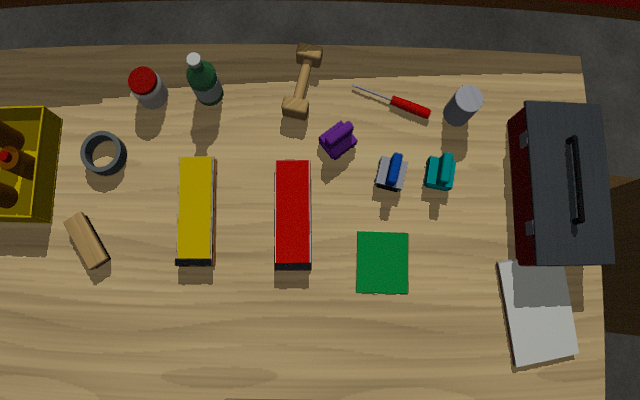

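View pics/scene0.png

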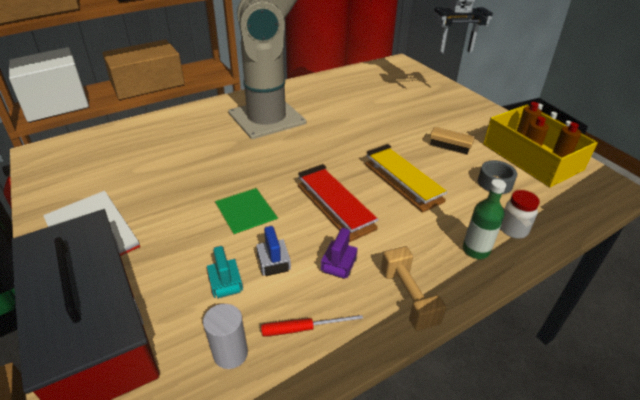

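Roller candidates in the top picture are purple (338,140), blue (391,172) and turquoise (440,172). The blue grip on a grey steel frame at (391,172) fits the description. I'll confirm it in a crop and measure the yaws.

```bash
cat > h.py <<'E'
from cell import robot, vision, spotter
import cv2,numpy as np
from scipy.spatial.transform import Rotation as R
def plane(f,px,z):
    px=np.asarray(px,float).reshape(-1,1,2)
    n=cv2.undistortPoints(px,f['camera_matrix'],np.array(f['D']))[:,0]
    E=np.array(f['extrinsics']);d=np.c_[n,np.ones(len(n))]@E[:3,:3].T;o=E[:3,3]
    return o+d*((z-o[2])/d[:,2])[:,None]
def rect(f,mask,z):
    c=max(cv2.findContours(mask.astype(np.uint8),cv2.RETR_EXTERNAL,cv2.CHAIN_APPROX_NONE)[0],key=cv2.contourArea)
    p=plane(f,c[:,0],z)[:,:2]
    (cx,cy),(w,h),a=cv2.minAreaRect((p*1000).astype(np.float32))
    if w<h: w,h,a=h,w,a+90
    a=(a+90)%180-90
    return round(cx,1),round(cy,1),round(w,1),round(h,1),round(np.radians(a),4)
E
python3 - <<'E'
from h import *
for c in ['top','scene']:
    f=vision.grab_frame(c);im=f['frame'];hsv=cv2.cvtColor(im,cv2.COLOR_BGR2HSV)
    def comp(m,uv):
        n,l=cv2.connectedComponents(m.astype(np.uint8));k=l[uv[1],uv[0]];print('lab',k,(l==k).sum());return l==k
    H,S,V=cv2.split(hsv)
    seed={'top':{'y':(195,210),'g':(382,262)},'scene':{'y':(405,175),'g':(246,208)}}[c]
    print(c,'yellow',rect(f,comp((H>22)&(H<34)&(S>200),seed['y']),.042))
    print(c,'mat',rect(f,comp((H>45)&(H<75)&(S>150),seed['g']),.005))
    for n,z in [('yellow_sheet',.042),('red_sheet',.042),('mat',.005)]:
        o=spotter.outline_of(c,n); 
        for d in o[:1]: print(c,n,d['conf'],rect(f,d['pixels'],z))
    m=(H>105)&(H<125)&(S>150)
    n,l,st,ce=cv2.connectedComponentsWithStats(m.astype(np.uint8))
    for i in range(1,n):
        if st[i,4]>80: print(c,'blue',st[i],ce[i],'@.09',rect(f,l==i,.09))
    x,y=(391,172) if c=='top' else (273,250)
    cv2.imwrite(f'pics/crop_{c}.png',cv2.resize(im[y-50:y+50,x-65:x+65],None,fx=6,fy=6,interpolation=cv2.INTER_CUBIC))
E
```

```text
lab 11 3239
top yellow (526.9, 169.8, 230.1, 72.6, np.float64(0.0195))
lab 88 3087
top mat (409.0, -256.0, 138.2, 117.0, np.float64(-0.0229))
top yellow_sheet 0.95 (520.1, 168.1, 251.9, 82.3, np.float64(0.014))
top red_sheet 0.96 (512.8, -50.6, 248.0, 79.5, np.float64(0.0115))
top mat 0.74 (409.4, -255.8, 139.3, 117.2, np.float64(-0.0224))
top blue [386 153  16  34 336] [393.48214286 169.48511905] @.09 (606.9, -271.5, 76.3, 23.2, np.float64(-0.2415))
lab 2 1358
scene yellow (527.8, 171.3, 236.7, 73.5, np.float64(0.0222))
lab 4 1553
scene mat (414.9, -255.0, 135.2, 114.6, np.float64(-0.0244))
scene yellow_sheet 0.69 (520.8, 167.7, 267.3, 90.5, np.float64(-0.0023))
scene red_sheet 0.79 (514.9, -51.7, 264.2, 85.9, np.float64(-0.0136))
scene mat 0.65 (412.8, -254.6, 148.1, 124.8, np.float64(-0.0369))
scene blue [265 227  15  35 299] [272.5819398  244.04013378] @.09 (635.9, -280.6, 99.6, 20.7, np.float64(-0.2957))
```

View pics/crop_top.png

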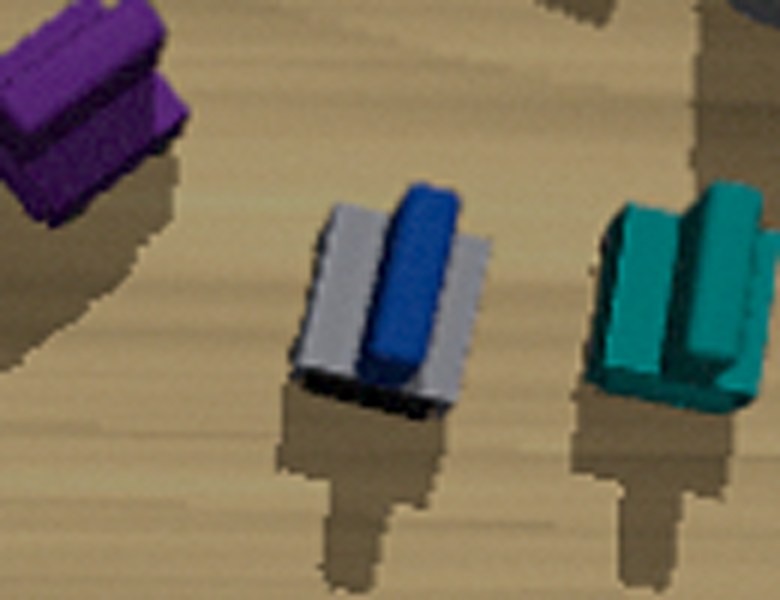

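View pics/crop_scene.png

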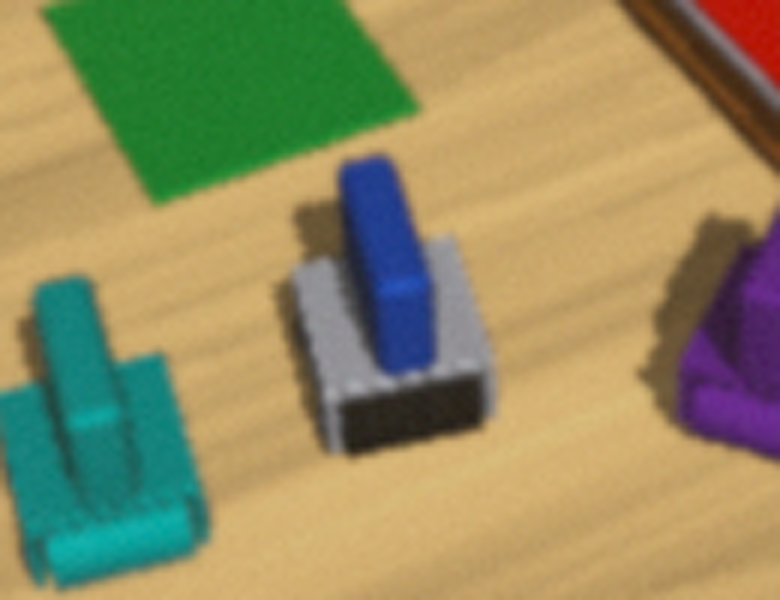

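```bash
python3 - <<'E'
from h import *
f=vision.grab_frame('top')
cv=lambda P,o:[(o[0]-65+x/6-.4,o[1]-50+y/6-.4) for x,y in P]
g=plane(f,cv([(412,185),(459,194),(412,362),(368,352)],(391,172)),.09);print(np.round(g,3),g.mean(0))
d=(g[0]+g[1]-g[2]-g[3]);print(np.linalg.norm(d)/2,np.arctan2(d[1],d[0]))
p=plane(f,cv([(338,203),(490,240),(450,408),(297,378)],(391,172)),.042);print(np.round(p,3),p.mean(0))
f=vision.grab_frame('scene')
g=plane(f,cv([(342,170),(388,157),(432,282),(386,290)],(273,250)),.09);print(np.round(g,3),g.mean(0))
d=(g[0]+g[1]-g[2]-g[3]);print(np.linalg.norm(d)/2,np.arctan2(d[1],d[0]))
s=robot.state();print(s['time'],s['ee_pos'],s['orientation'])
E
```

```text
[[ 0.645 -0.274  0.09 ]
 [ 0.642 -0.291  0.09 ]
 [ 0.579 -0.273  0.09 ]
 [ 0.582 -0.257  0.09 ]] [ 0.61213514 -0.27364676  0.09      ]
0.06563131790754573 -0.28117282744012145
[[ 0.65  -0.254  0.042]
 [ 0.637 -0.312  0.042]
 [ 0.571 -0.295  0.042]
 [ 0.582 -0.237  0.042]] [ 0.61008355 -0.27466969  0.042     ]
[[ 0.586 -0.275  0.09 ]
 [ 0.588 -0.258  0.09 ]
 [ 0.652 -0.273  0.09 ]
 [ 0.648 -0.288  0.09 ]] [ 0.61857561 -0.27357872  0.09      ]
0.06402955743685762 2.929424812365966
1.0 [0.23310634 0.60678856 0.18548903] [ 8.24205039e-01  5.66291492e-01  6.76528784e-06 -1.77767562e-05]
```

Call:
arm_command:
  targets:
    - [0, 0, 0, 0, 0, -0.137, 0.2]
    - [-45.4, 33.6, 0, 0, 0, 0, 0.2]
    - [-45.4, 33.6, 0, 0, 0, 0, 0.2]
    - [-45.4, 33.6, 0, 0, 0, 0, 0.2]
    - [-45.4, 33.6, 0, 0, 0, 0, 0.2]
    - [-45.4, 33.6, 0, 0, 0, 0, 0.2]
    - [-45.4, 33.6, 0, 0, 0, 0, 0.2]
    - [-45.4, 33.6, 0, 0, 0, 0, 0.2]
    - [-45.4, 33.6, 0, 0, 0, 0, 0.2]
    - [-45.4, 33.6, 0, 0, 0, 0, 0.2]
    - [-45.4, 33.6, 0, 0, 0, 0, 0.2]
    - [-45.4, 33.6, 0, 0, 0, 0, 0.2]

```text
time: 2.5
ee_pos: [0.4801, 0.0347, 0.1858]
orientation: [0.783, 0.621, 0.001, 0.0]
contact_force: [1.0, -0.4, -0.2]
finger_gap: 0.0566
```

```bash
cat >> h.py <<'E'
def togo(x,y,z,yaw):
    """yaw = wanted roller x yaw; prints remaining shift in tool axes (after the turn) and turn"""
    s=robot.state();r=R.from_quat(s['orientation']);m=r.as_matrix()
    th=np.arctan2(m[1,0],m[0,0]);dth=(yaw+np.pi/2-th+np.pi/2)%np.pi-np.pi/2
    d=np.array([x,y,z])-s['ee_pos']
    t2=th+dth
    print('t',round(s['time'],2),'pos',np.round(s['ee_pos'],4),'thx',round(th,3),'tilt',np.round(m[:2,2],4),'F',np.round(s['contact_force'],2),'gap',round(s['finger_gap'],4))
    print(' tool togo now',np.round(m.T@d*1000,1),'after-turn tool mm',np.round(1000*np.array([d[0]*np.cos(t2)+d[1]*np.sin(t2),d[0]*np.sin(t2)-d[1]*np.cos(t2),-d[2]]),1),'turn z',round(-dth,3))
E
python3 -c "
from h import *
togo(.613,-.274,.185,-.23)"
```

```text
t 2.5 pos [0.4801 0.0347 0.1858] thx 1.341 tilt [0.001  0.0003] F [ 1.01 -0.38 -0.21] gap 0.0566
 tool togo now [-270.3  199.7    0.8] after-turn tool mm [-270.3  199.8    0.8] turn z 0.0
```

Call:
arm_command:
  targets:
    - [-45, 33.3, 0, 0, 0, 0, 0.2]
    - [-45, 33.3, 0, 0, 0, 0, 0.2]
    - [-45, 33.3, 0, 0, 0, 0, 0.2]
    - [-45, 33.3, 0, 0, 0, 0, 0.2]
    - [-45, 33.3, 0, 0, 0, 0, 0.2]
    - [-40, 29.6, 0, 0, 0, 0, 0.2]
    - [0, 0, 0, 0, 0, 0, 0.2]

```text
time: 3.38
ee_pos: [0.6095, -0.2718, 0.1849]
orientation: [0.785, 0.619, -0.001, 0.001]
contact_force: [-0.4, 0.7, -0.9]
finger_gap: 0.0562
```

```bash
python3 -c "
from h import *
togo(.613,-.274,.185,-.23)
f=vision.grab_frame('wrist');cv2.imwrite('pics/w1.png',f['frame'])
H,S,V=cv2.split(cv2.cvtColor(f['frame'],cv2.COLOR_BGR2HSV))
m=(H>105)&(H<125)&(S>150)
n,l,st,ce=cv2.connectedComponentsWithStats(m.astype(np.uint8))
i=1+st[1:,4].argmax();print(st[i],'@.09',rect(f,l==i,.09))
print(np.round(f['extrinsics'],3))
"
```

```text
t 3.38 pos [ 0.6095 -0.2718  0.1849] thx 1.335 tilt [ 0.     -0.0031] F [-0.41  0.68 -0.91] gap 0.0562
 tool togo now [-1.3  3.9 -0.1] after-turn tool mm [-1.3  3.9 -0.1] turn z -0.006
[ 315  159   24   84 1940] @.09 (608.9, -272.2, 72.9, 19.8, np.float64(-0.2433))
[[ 0.233  0.936  0.264  0.532]
 [ 0.972 -0.223 -0.067 -0.254]
 [-0.004  0.273 -0.962  0.383]
 [ 0.     0.     0.     1.   ]]
```

View pics/w1.png

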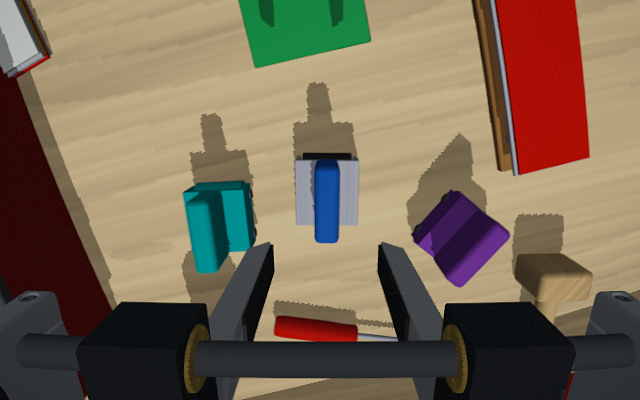

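The wrist view shows the blue grip at (326,200), centred between the fingers, with purple (460,235) and turquoise (220,225) clear of them. I'm going down.

Call:
arm_command:
  targets:
    - [-1, 2, 35, 0, 0, -0.01, 0.2]
    - [0, 0, 45, 0, 0, 0, 0.2]
    - [0, 0, 35, 0, 0, 0, 0.2]
    - [0, 0, 20, 0, 0, 0, 0.2]
    - [0, 0, 0, 0, 0, 0, 0.2]
    - [0, 0, 0, 0, 0, 0, -1]
    - [0, 0, 0, 0, 0, 0, -1]
    - [0, 0, 0, 0, 0, 0, -1]
    - [0, 0, 0, 0, 0, 0, -1]
    - [0, 0, 0, 0, 0, 0, -1]

```text
time: 4.68
ee_pos: [0.6117, -0.2687, 0.051]
orientation: [0.781, 0.625, -0.0, 0.001]
contact_force: [-0.1, -1.0, 3.4]
finger_gap: 0.0219
```

```bash
python3 -c "
from h import *
togo(.611,-.273,.2,-.235)"
```

```text
t 4.67 pos [ 0.6117 -0.2687  0.051 ] thx 1.351 tilt [ 0.0008 -0.0011] F [-0.07 -1.04  3.41] gap 0.0219
 tool togo now [  -4.5    0.4 -149. ] after-turn tool mm [  -4.4    0.3 -149. ] turn z 0.015
```

Call:
arm_command:
  targets:
    - [0, 0, -40, 0, 0, 0, -1]
    - [0, 0, -55, 0, 0, 0, -1]
    - [0, 0, -50, 0, 0, 0, -1]
    - [0, 0, 0, 0, 0, -0.12, -1]
    - [0, 0, 0, 0, 0, -0.12, -1]
    - [0, 0, 0, 0, 0, 0, -1]

```text
time: 5.42
ee_pos: [0.6108, -0.2671, 0.1946]
orientation: [0.7, 0.714, -0.0, -0.001]
contact_force: [0.2, -0.8, -3.0]
finger_gap: 0.0218
```

```bash
python3 -c "
from h import *
togo(.46,.169,.195,.02)"
```

```text
t 5.42 pos [ 0.6108 -0.2671  0.1946] thx 1.59 tilt [-0.0016  0.0016] F [ 0.22 -0.8  -2.97] gap 0.0218
 tool togo now [ 438.9 -142.4    0.5] after-turn tool mm [ 4.390e+02 -1.421e+02 -4.000e-01] turn z -0.001
```

Call:
arm_command:
  targets:
    - [25, -8, 0, 0, 0, 0, -1]
    - [49, -16, 0, 0, 0, 0, -1]
    - [49, -16, 0, 0, 0, 0, -1]
    - [49, -16, 0, 0, 0, 0, -1]
    - [49, -16, 0, 0, 0, 0, -1]
    - [49, -16, 0, 0, 0, 0, -1]
    - [49, -16, 0, 0, 0, 0, -1]
    - [49, -16, 0, 0, 0, 0, -1]
    - [45, -14, 0, 0, 0, 0, -1]
    - [26, -8, 0, 0, 0, 0, -1]
    - [0, 0, 0, 0, 0, 0, -1]
    - [0, 0, 0, 0, 0, 0, -1]

```text
time: 6.92
ee_pos: [0.4608, 0.167, 0.1952]
orientation: [0.701, 0.713, -0.0, 0.0]
contact_force: [-0.6, -0.6, -2.4]
finger_gap: 0.0219
```

```bash
python3 - <<'E'
from h import *
togo(.46,.169,.195,.02)
for c in ['wrist','top']:
    f=vision.grab_frame(c);cv2.imwrite(f'pics/{c}2.png',f['frame'])
    H,S,V=cv2.split(cv2.cvtColor(f['frame'],cv2.COLOR_BGR2HSV))
    m=(H>22)&(H<34)&(S>200)
    n,l,st,ce=cv2.connectedComponentsWithStats(m.astype(np.uint8))
    for i in range(1,n):
        if st[i,4]>500: print(c,st[i],'@.042',rect(f,l==i,.042))
    print([(np.round(d['xyz'],3),d['conf']) for d in spotter.mark_of(c,'yellow_sheet')],[(np.round(d['xyz'],3),round(d['conf'],2)) for d in spotter.mark_of(c,'roller')])
E
```

```text
t 6.92 pos [0.4608 0.167  0.1952] thx 1.589 tilt [-0.0004 -0.001 ] F [-0.56 -0.57 -2.39] gap 0.0219
 tool togo now [ 2.  -0.8  0.2] after-turn tool mm [ 2.  -0.8  0.2] turn z -0.002
wrist [ 293  139   75   47 2801] @.042 (434.6, 169.4, 72.7, 45.7, np.float64(-1.5644))
wrist [ 603  211   37   89 2177] @.042 (537.5, 502.8, 119.3, 46.8, np.float64(0.2915))
wrist [298 290  56  52 760] @.042 (608.4, 168.4, 66.2, 63.2, np.float64(0.0195))
[] [(array([ 0.692, -0.146, -0.002]), 0.73), (array([0.46 , 0.166, 0.145]), 0.65)]
top [   0  106   62  117 4451] @.042 (627.4, 589.7, 286.3, 171.2, np.float64(0.0221))
top [ 179  157   33   47 1357] @.042 (588.6, 171.0, 107.0, 72.1, np.float64(0.0251))
[(array([0.517, 0.172, 0.041]), 0.79)] [(array([ 0.614, -0.386,  0.001]), 0.74), (array([ 0.692, -0.142, -0.001]), 0.73), (array([0.466, 0.166, 0.146]), 0.5)]
```

View pics/wrist2.png

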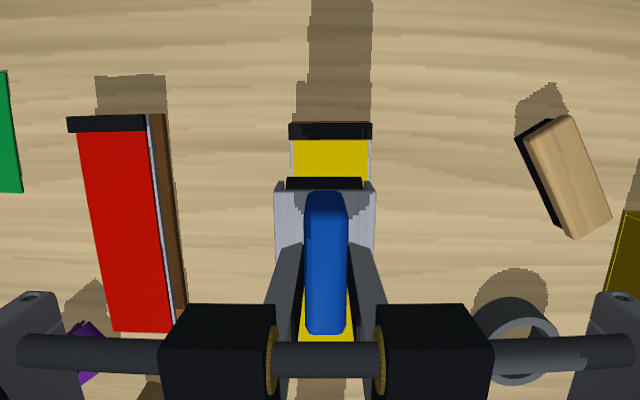

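View pics/top2.png

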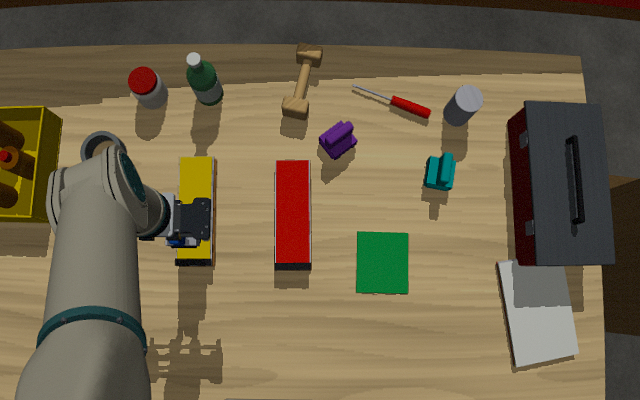

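Call:
arm_command:
  targets:
    - [2.5, 0, 30, 0, 0, 0, -1]
    - [0, 0, 35, 0, 0, 0, -1]
    - [0, 0, 20, 0, 0, 0, -1]
    - [0, 0, 8, 0, 0, 0, -1]
    - [0, 0, 4, 0, 0, 0, -1]
    - [0, 0, 2, 0, 0, 0, -1]
    - [0, 0, 2, 0, 0, 0, -1]
    - [0, 0, 0, 0, 0, 0, -1]

```text
time: 8.22
ee_pos: [0.4608, 0.1708, 0.0948]
orientation: [0.7, 0.714, 0.0, 0.0]
contact_force: [-1.1, -0.1, -3.4]
finger_gap: 0.0217
```

```bash
python3 -c "
from h import *
togo(.46,.1695,.087,.02)"
```

```text
t 8.22 pos [0.4608 0.1708 0.0948] thx 1.591 tilt [0.0005 0.0003] F [-1.15 -0.11 -3.36] gap 0.0217
 tool togo now [-1.3 -0.8  7.8] after-turn tool mm [-1.3 -0.8  7.8] turn z 0.0
```

Call:
arm_command:
  targets:
    - [0, 0, 2, 0, 0, 0, -1]
    - [0, 0, 2, 0, 0, 0, -1]
    - [0, 0, 1, 0, 0, 0, -1]
    - [0, 0, 0, 0, 0, 0, -1]

```text
time: 8.72
ee_pos: [0.461, 0.1708, 0.0897]
orientation: [0.7, 0.714, 0.0, 0.0]
contact_force: [-0.9, -0.5, 3.8]
finger_gap: 0.0215
```

Call:
arm_command:
  targets:
    - [0, 0, 1.5, 0, 0, 0, -1]
    - [0, 0, 1, 0, 0, 0, -1]
    - [0, 0, 0, 0, 0, 0, -1]
    - [0, 0, 0, 0, 0, 0, -1]

```text
time: 9.22
ee_pos: [0.461, 0.1707, 0.0874]
orientation: [0.7, 0.714, 0.0, 0.0]
contact_force: [-1.2, -0.6, 6.9]
finger_gap: 0.0217
```

Call:
arm_command:
  targets:
    - [0, 3, 0, 0, 0, 0, -1]
    - [0, 5, 0, 0, 0, 0, -1]
    - [0, 5, 0, 0, 0, 0, -1]
    - [0, 5, 0, 0, 0, 0, -1]
    - [0, 5, 0, 0, 0, 0, -1]
    - [0, 5, 0, 0, 0, 0, -1]

```text
time: 9.98
ee_pos: [0.489, 0.1713, 0.0874]
orientation: [0.7, 0.714, 0.0, 0.0]
contact_force: [-1.4, -1.4, 7.2]
finger_gap: 0.0216
```

Call:
arm_command:
  targets:
    - [0, 5, 0, 0, 0, 0, -1]
    - [0, 5, 0, 0, 0, 0, -1]
    - [0, 5, 0, 0, 0, 0, -1]
    - [0, 5, 0, 0, 0, 0, -1]
    - [0, 5, 0, 0, 0, 0, -1]
    - [0, 5, 0, 0, 0, 0, -1]
    - [0, 5, 0, 0, 0, 0, -1]
    - [0, 5, 0, 0, 0, 0, -1]
    - [0, 5, 0, 0, 0, 0, -1]
    - [0, 5, 0, 0, 0, 0, -1]

```text
time: 11.22
ee_pos: [0.5391, 0.1723, 0.0875]
orientation: [0.7, 0.714, 0.0, 0.0]
contact_force: [-1.2, -0.5, 6.7]
finger_gap: 0.022
```

Call:
arm_command:
  targets:
    - [0, 5, 0, 0, 0, 0, -1]
    - [0, 5, 0, 0, 0, 0, -1]
    - [0, 5, 0, 0, 0, 0, -1]
    - [0, 5, 0, 0, 0, 0, -1]
    - [0, 5, 0, 0, 0, 0, -1]
    - [0, 5, 0, 0, 0, 0, -1]
    - [0, 5, 0, 0, 0, 0, -1]
    - [0, 5, 0, 0, 0, 0, -1]
    - [0, 5, 0, 0, 0, 0, -1]
    - [0, 5, 0, 0, 0, 0, -1]
    - [0, 5, 0, 0, 0, 0, -1]
    - [0, 5, 0, 0, 0, 0, -1]

```text
time: 12.72
ee_pos: [0.5992, 0.1735, 0.0876]
orientation: [0.7, 0.714, 0.0, 0.0]
contact_force: [-0.5, -1.9, 6.7]
finger_gap: 0.0217
```

```bash
python3 -c "
from h import *
togo(.605,.1723,.087,.02)
f=vision.grab_frame('scene');cv2.imwrite('pics/s3.png',f['frame'])"
```

```text
t 12.72 pos [0.5992 0.1735 0.0876] thx 1.591 tilt [0.0009 0.0001] F [-0.45 -1.86  6.68] gap 0.0217
 tool togo now [-1.3  5.8  0.6] after-turn tool mm [-1.3  5.8  0.6] turn z 0.0
```

View pics/s3.png

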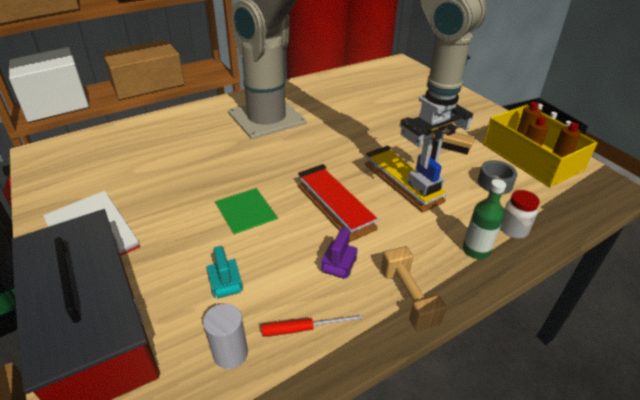

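The roller at (427,180) is near the free end of the yellow sheet, with the force steady. I'll finish the stroke and lift.

Call:
arm_command:
  targets:
    - [0, 4, 0, 0, 0, 0, -1]
    - [0, 3, 0, 0, 0, 0, -1]
    - [0, 0, 0, 0, 0, 0, -1]
    - [0, 0, 0, 0, 0, 0, -1]
    - [0, 0, -10, 0, 0, 0, -1]
    - [0, 0, -30, 0, 0, 0, -1]
    - [0, 0, -40, 0, 0, 0, -1]
    - [0, 0, -25, 0, 0, 0, -1]
    - [0, 0, 0, 0, 0, 0, -1]

```text
time: 13.9
ee_pos: [0.6064, 0.174, 0.1933]
orientation: [0.7, 0.714, 0.001, 0.001]
contact_force: [1.0, -0.5, -3.3]
finger_gap: 0.0215
```

```bash
python3 -c "
from h import *
togo(.411,-.255,.192,.02)"
```

```text
t 13.9 pos [0.6064 0.174  0.1933] thx 1.591 tilt [0.0027 0.001 ] F [ 1.03 -0.49 -3.28] gap 0.0215
 tool togo now [-4.250e+02 -2.041e+02  4.000e-01] after-turn tool mm [-425.  -204.     1.3] turn z 0.0
```

Call:
arm_command:
  targets:
    - [-25, -12, 0, 0, 0, 0, -1]
    - [-40, -19.2, 0, 0, 0, 0, -1]
    - [-40, -19.2, 0, 0, 0, 0, -1]
    - [-40, -19.2, 0, 0, 0, 0, -1]
    - [-40, -19.2, 0, 0, 0, 0, -1]
    - [-40, -19.2, 0, 0, 0, 0, -1]
    - [-40, -19.2, 0, 0, 0, 0, -1]
    - [-40, -19.2, 0, 0, 0, 0, -1]
    - [-40, -19.2, 0, 0, 0, 0, -1]
    - [-40, -19.2, 0, 0, 0, 0, -1]
    - [-40, -19.2, 0, 0, 0, 0, -1]
    - [0, 0, 0, 0, 0, 0, -1]

```text
time: 15.4
ee_pos: [0.4068, -0.2585, 0.1904]
orientation: [0.702, 0.712, -0.001, -0.001]
contact_force: [0.2, 0.7, -2.6]
finger_gap: 0.0217
```

```bash
python3 -c "
from h import *
togo(.411,-.255,.061,.02)
f=vision.grab_frame('wrist');cv2.imwrite('pics/w4.png',f['frame'])"
```

```text
t 15.4 pos [ 0.4068 -0.2585  0.1904] thx 1.584 tilt [-0.0039 -0.0002] F [ 0.22  0.74 -2.56] gap 0.0217
 tool togo now [  3.4   4.8 129.4] after-turn tool mm [  3.4   4.3 129.4] turn z -0.007
```

View pics/w4.png

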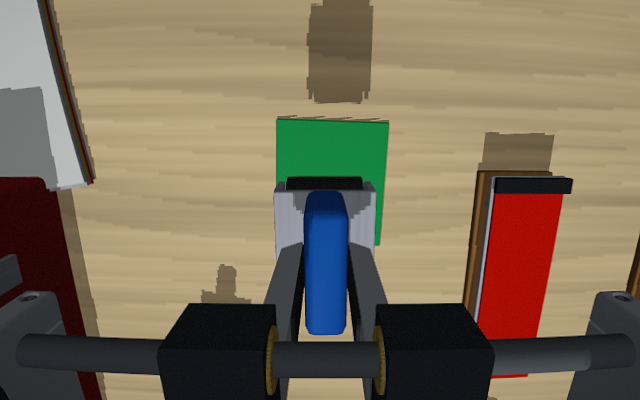

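The roller hangs over the green mat (332,180), well clear of the red board at the right. I'm lowering it.

Call:
arm_command:
  targets:
    - [3, 3, 35, 0, 0, 0, -1]
    - [0, 0, 40, 0, 0, 0, -1]
    - [0, 0, 30, 0, 0, 0, -1]
    - [0, 0, 15, 0, 0, 0, -1]
    - [0, 0, 6, 0, 0, 0, -1]
    - [0, 0, 3, 0, 0, 0, -1]
    - [0, 0, 2, 0, 0, 0, -1]
    - [0, 0, 0, 0, 0, 0, -1]
    - [0, 0, 0, 0, 0, 0, -1]

```text
time: 16.58
ee_pos: [0.4134, -0.2525, 0.0614]
orientation: [0.7, 0.714, 0.0, 0.0]
contact_force: [0.2, -0.7, -2.5]
finger_gap: 0.0217
```

Call:
arm_command:
  targets:
    - [0, 0, 2, 0, 0, 0, -1]
    - [0, 0, 1, 0, 0, 0, -1]
    - [0, 0, 1, 0, 0, 0, -1]
    - [0, 0, 0.5, 0, 0, 0, -1]
    - [0, 0, 0, 0, 0, 0, -1]

```text
time: 17.2
ee_pos: [0.4131, -0.2523, 0.0564]
orientation: [0.7, 0.714, -0.0, -0.0]
contact_force: [-0.1, 0.3, -2.0]
finger_gap: 0.0218
```

Call:
arm_command:
  targets:
    - [0, 0, 0.5, 0, 0, 0, -1]
    - [0, 0, 0.5, 0, 0, 0, -1]
    - [0, 0, 0, 0, 0, 0, -1]

```text
time: 17.58
ee_pos: [0.4134, -0.2525, 0.0558]
orientation: [0.7, 0.714, 0.0, 0.0]
contact_force: [-0.9, -1.2, 3.6]
finger_gap: 0.0216
```

Call:
arm_command:
  targets:
    - [0, 0, 0, 0, 0, 0, -0.3]
    - [0, 0, 0, 0, 0, 0, 0.1]
    - [0, 0, 0, 0, 0, 0, 0.1]
    - [0, 0, 0, 0, 0, 0, 0.1]
    - [0, 0, -10, 0, 0, 0, 0.1]
    - [0, 0, -30, 0, 0, 0, 0.1]
    - [0, 0, -45, 0, 0, 0, 0.1]
    - [0, 0, -45, 0, 0, 0, 0.1]
    - [0, 0, -40, 0, 0, 0, 0.1]
    - [0, 0, 0, 0, 0, 0, 0.1]
    - [0, 0, 0, 0, 0, 0, 0.1]

```text
time: 18.95
ee_pos: [0.4127, -0.252, 0.2254]
orientation: [0.7, 0.714, -0.0, -0.0]
contact_force: [1.1, -0.6, -0.1]
finger_gap: 0.0517
```

```bash
python3 - <<'E'
from h import *
togo(.411,-.255,.061,.02)
ims=[]
for c in ['top','scene']:
    f=vision.grab_frame(c);ims.append(f['frame'])
    print(c,[(np.round(d['xyz'],3),round(d['conf'],2)) for d in spotter.mark_of(c,'roller')])
cv2.imwrite('pics/f5.png',np.hstack([cv2.resize(ims[0][180:320,300:440],(400,400)),cv2.resize(ims[1][120:320,150:350],(400,400))]))
E
```

```text
t 18.95 pos [ 0.4127 -0.252   0.2254] thx 1.591 tilt [-0.0003  0.0002] F [ 1.15 -0.63 -0.14] gap 0.0517
 tool togo now [ -3.   -1.7 164.4] after-turn tool mm [ -2.9  -1.7 164.4] turn z 0.0
top [(array([ 0.693, -0.146, -0.004]), 0.76), (array([ 0.612, -0.385, -0.001]), 0.72)]
scene [(array([ 0.615, -0.389, -0.004]), 0.94), (array([ 0.691, -0.148, -0.002]), 0.93), (array([ 0.414, -0.25 ,  0.01 ]), 0.62), (array([ 0.515, -0.044,  0.045]), 0.57)]
```

View pics/f5.png

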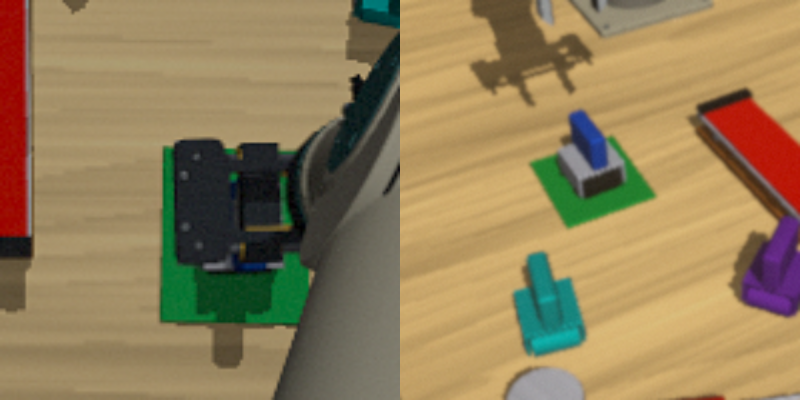

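The roller stands upright in the middle of the mat (scene crop at (592,160)), and the gripper is clear above it. I'm handing in.

```bash
python3 -c "
from cell import robot
print(robot.sign_off())"
```

```text
the job is handed in; nothing more can be done
None
```

The job is done and handed in at about 19 s of the 61 s allowed; hand-in gives no verdict.

- **Grasp:** I picked up the blue-handled roller, with the fingers stopping at about 22 mm on the grip.
- **Rolling:** I set it on the yellow sheet at about x = -60 mm and rolled it along the middle to about x = +86 mm. The wrist readings gave about 7 N on first contact and then a steady 10 N, adding the roller's weight of about 3 N. The sideways offset was about 1–2 mm from my measured centre line.
- **Placing:** I lowered the roller onto the mat until it touched, let go and pulled the gripper up clear.

**Last checks:** the scene camera shows the roller upright at (0.414, -0.250), about 5 mm from the measured mat centre. The gripper was open and read only sensor noise. The top camera could not confirm the position because the arm hid the roller from it. The red sheet and the purple and turquoise look-alikes were not touched.

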